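# Lay the sample tube in the sprung rocker cradle

## Task

Take the upright screw-cap sample tube from the bench and lay it on its side in the cradle of the rocker on the white drive unit, fully down in both V saddles, with its foot pressing back the round sprung pad and its cap end caught behind the low fixed lip; then let go. Ease the pad back gently, never driving it to its end stop, and leave the other things on the bench where they stand.

Things in the scene. Friction and masses are not known exactly. Their poses are not given: they have to be found in the camera images.
- tube_mid (a point): Centre of the sample tube, a plain round plastic tube 111 mm long, at first free-standing upright on the bench. Body 28 mm in diameter for 94 mm from its flat foot, then a screw cap 34 mm in diameter, 17 mm long. z runs along the tube from foot to cap; foot and cap faces are 55.5 mm either side of the point. 40 to 85 g. Grip it round the body.
- tube_foot (a point): Centre of the tube's flat foot face; axes as tube_mid.
- tube: The same sample tube as a whole; origin at the centre of its foot face, z toward the cap.
- cradle: The rocker under the tube cradle, fixed on top of the white drive unit: grey housing 190 x 80 mm. Origin on the drive unit's top, z up; x runs level from the low fixed lip (cap end, toward the robot's right) to the round sprung pad (foot end, toward its left). Lip, saddles and pad sit on one carriage, clamped up to 7 mm either way along x; this shift is in no reading: feel or see where the pad is.
- cradle_seat (a point): Nominal place of the lying tube's centre, 72 mm above the cradle's origin, axes as the cradle's; tube axis along x, cap toward -x. With the carriage unshifted (all these move with it): two V saddles, 10 mm long, centred at x = -31 and +41 mm, up to 5 mm below the tube's axis, 36 mm across; between them fingers are free to 35 mm below the axis. Lip: inner face at x = -55.5 mm.
- plunger (a joint): Sprung pad, 33 mm wide: 0 at rest, grows as pushed toward +x (m), stop 0.024. Unshifted, its face rests at x = 47.5 mm, 103 mm from the lip (6 mm thick, rounded, top 6 mm below the tube's axis): the 111 mm tube fits with the pad 8 mm back. 2.5 N to start, 5.3 N at 8 mm, 10.8 N at the stop. Put in foot first, slanted 10 to 20 degrees, the pad must give 12 to 14 mm before the cap clears the lip.
- carton_mid (a point): Centre of a loose small white carton, 61 x 77 mm and 60 mm high; leave it alone. It, the slide case and the tube change places from start to start.
- slide_case_mid (a point): Centre of a loose blue microscope-slide case, 34 x 82 mm and 66 mm high; leave it alone.
- drive_unit_top (a point): Centre of the top of the white drive unit that carries the rocker: a fixed box 260 mm in x, 210 mm in y, 128 mm high.
- press_mid (a point): Centre of the fixed red press at the left of the bench, an obstacle 200 mm in x, 140 mm in y, 200 mm high.
- roll_mid (a point): Centre of the fixed upright paper roll, an obstacle 110 mm in diameter, 200 mm high.
- low_tub_mid (a point): Centre of the fixed low tub right of the drive unit, an obstacle 170 mm in x, 130 mm in y, 110 mm high.
- tub_stack_mid (a point): Centre of the fixed stack of two tubs at the back right, an obstacle 160 mm in x, 300 mm in y, 250 mm high.

How it is judged:
At the end, for the whole second after the job is handed in: The tube lies at rest in both saddles, foot toward the pad, its axis within 0.06 rad of the cradle's; its centre within 3 mm of the seat point sideways, 3 mm above to 4 mm below it, within 12 mm along it; the cap is held behind the lip so that the pad stays pushed back 6 to 11 mm (angle between the z axis of tube_mid and the x axis of cradle_seat, either way round below 0.06 rad and x of tube_mid in the frame of cradle_seat between -0.012 and 0.012 m and y of tube_mid in the frame of cradle_seat between -0.003 and 0.003 m and z of tube_mid in the frame of cradle_seat between -0.004 and 0.003 m and x of tube_foot in the frame of cradle_seat above 0.04 m and value of joint plunger between 0.006 and 0.011 m and linear speed of tube below 0.01 m/s); the robot touches nothing.
It fails at once if the sprung pad is driven to its end stop (beyond 22 mm) (value of joint plunger above 0.022 m).
It fails at once if the small carton or the slide case is moved more than 25 mm (distance of any of carton_mid, slide_case_mid from where it was at the start of the episode above 0.025 m).
It also fails if it takes over 45 s, if anything falls off the work surface, if the arm or the gripper's body presses on something with over 40 N, if the wrist force passes 120 N, or if a joint passes its speed limit or range.

## Robot

A 6-joint arm with a two-finger parallel gripper is mounted at the origin on a cart in front of the work surface, level with it; the furniture and walls round the work are solid. World frame = base frame: x ahead of the robot, y to its left, z up, the work surface at z = 0. Lengths are in m, angles in rad, forces in N, time in s.
With the tool pointing down it reaches from about 0.2 to 0.875 m from the base axis. Payload 3.4 kg.
Tool frame: the origin (TCP) lies between the finger pads; the fingertips stand 25 mm ahead of it and the grasp point (between the pads) lies 6 mm ahead of it (r.nose_length is the z of the fingertips in the tool frame, in m); z points along the fingers, y is the line along which they close (so a half turn about z gives the same grasp; the last joint's range is limited). The gripper opens to 94 mm and grips with 3 to 60 N. Pads are 16 mm wide; open, the fingers measure 119 mm over their backs; the gripper's body (75 mm by 177 mm) begins 78 mm behind the grasp point.
Start: joints at [-1.347, 0.276, 1.505, -0, 1.361, -0.121], TCP at [0.194, -0.541, 0.23] pointing down, gripper open.
Joint ranges: [-2.89, 2.89], [-0.75, 2.08], [0.22, 2.7], [-1.18, 4.32], [0.11, 2.71], [-2.7, 2.7]. Speed limits (rad/s): [2.57, 2.57, 3.14, 3.14, 3.14, 3.14].

## Interface

Orientations are given as a unit quaternion [w, x, y, z].
In Python, from plant import r, gripper_to, inverse_kinematics, vision, models, telemetry gives the robot as it stands. Calls block until the motion is done:
- r.move_to(position, orientation): joint-space move of the TCP to a pose.
- r.move_l(position, rot=None, vel=0.15, guard=None): straight line of the TCP; rot=None keeps the orientation; vel is the mean speed in m/s. With guard (N) it stops when the force on the tool has changed by that much, and returns True; else False.
- r.movej(angles): joint-space move.
- gripper_to(opening, f_grip=None): finger opening in m; f_grip is the grip in N (None keeps the last); returns when the fingers have stopped.
- r.hold(seconds).
- inverse_kinematics(position, orientation): joint angles nearest the present ones, or None.
- vision.snapshot(name): name is "scene" or "side" or "wrist"; returns the picture (400x640x3 uint8, red, green, blue); there is no depth.
- vision.get_calibration(name): a dict with "fx", "fy", "cx", "cy" (pixels), "position" and "orientation" of the camera in the world. Camera axes: x right, y down, z forward; pixel columns grow to the right and rows downward; lengths in m; the calibration is good to about 2 mm. A picture is of the moment at which its call begins: read the wrist's pose just before it. get_calibration takes no time and is no camera call; for the wrist camera it gives the pose at the moment of the call.
A pose or a line that the arm cannot do raises r.PlanningError and nothing moves.
- r.sign_off(): hands the job in; it is judged then, once.
Trained networks look in the newest picture that a camera, given by its name, has taken for a name from the list of things; names that differ only in an ending like _2 or _b are one class to them, and where a whole thing is asked for, a point or a joint stands for the part that bears it (a point fixed in the world has none). Each returns a list of dicts, best first, with "score" (0 to 1); they miss things now and then, are a little off and sometimes report something else, mostly with a low value. They report only what shows in the picture. A call takes as long as a camera call.
- models.boxes_of(thing, camera): "at" ([x, y, z] in m, in world coordinates, good to about 4 mm: the middle of the surface that is visible of it).
- models.regions_of(thing, camera): "pixels" (400x640 bool, what is visible of it).
- models.mark_of(thing, camera): "at" ([x, y, z] in m, in world coordinates, good to about 4 mm: a listed point, or the origin of a listed thing).
Readings, each from a call of its own:
- telemetry.current_t(): time.
- telemetry.current_joints(): joint angles.
- telemetry.current_dq(): joint speeds.
- telemetry.current_joint_efforts(): joint torques, N m.
- telemetry.current_ee_pos(): TCP position.
- telemetry.current_tool_rot(): TCP orientation.
- telemetry.current_wrist_force(): force on the tool from outside, world axes, zero at the start.
- telemetry.current_torque(): the same for the moment, N m.
- telemetry.current_opening(): finger opening in m.
- telemetry.current_finger_force(): force on a finger pad.
Only numpy, scipy, OpenCV 4.12 (cv2) and the standard library are available. Lean on these libraries where they do the work, as an engineer would, in place of code of your own. Each camera call takes 0.05 s, during which the arm holds its last target. There are 200 camera calls.

## Working session

There is one attempt and no reset: what is moved stays moved. The work goes in short steps, each a Python script; the robot and the scene stay as the last script left them, time stands still between calls to the robot, and variables do not carry over. Pictures are saved under pics/ and viewed, at most 10 in all, crops included, and the job is handed in when it is done.

```bash
ls; mkdir -p pics; python3 - <<'E'
from plant import r, vision, models, telemetry as t
import cv2, numpy as np
ims=[]
for c in ["scene","side"]:
    im=vision.snapshot(c); ims.append(im)
    k=vision.get_calibration(c); print(c,{a:np.round(b,3) for a,b in k.items()})
    for n in ["tube_mid","tube_foot","cradle","cradle_seat","carton_mid","slide_case_mid","drive_unit_top","press_mid","roll_mid","low_tub_mid","tub_stack_mid"]:
        print(n,[(np.round(d["at"],3).tolist(),round(d["score"],2)) for d in models.mark_of(n,c)[:2]])
    print('plunger',[(np.round(d["at"],3).tolist(),round(d["score"],2)) for d in models.boxes_of("plunger",c)[:2]])
    cv2.imwrite(f"pics/{c}0.png",im[:,:,::-1])
print(t.current_t(), t.current_tool_rot(), r.nose_length)
E
```

```text
pics
scene {'fx': np.float64(411.959), 'fy': np.float64(411.959), 'cx': np.float64(323.544), 'cy': np.float64(197.147), 'position': array([-0.331, -0.697,  0.631]), 'orientation': array([-0.504,  0.752, -0.36 ,  0.226])}
tube_mid [([0.463, 0.155, 0.055], 0.6)]
tube_foot [([0.46, 0.156, 0.001], 0.83)]
cradle [([0.46, -0.195, 0.124], 0.88)]
cradle_seat []
carton_mid [([0.445, 0.283, 0.028], 0.61)]
slide_case_mid [([0.431, 0.01, 0.033], 0.89)]
drive_unit_top [([0.441, -0.18, 0.127], 0.77)]
press_mid []
roll_mid []
low_tub_mid [([0.46, 0.153, 0.004], 0.31)]
tub_stack_mid [([0.462, -0.193, 0.121], 0.75)]
plunger [([0.427, -0.206, 0.149], 0.63)]
side {'fx': np.float64(500.416), 'fy': np.float64(500.416), 'cx': np.float64(321.652), 'cy': np.float64(193.604), 'position': array([-1.092, -0.139,  1.054]), 'orientation': array([-0.383,  0.638, -0.58 ,  0.33 ])}
tube_mid [([0.459, 0.152, 0.06], 0.77)]
tube_foot [([0.46, 0.152, 0.001], 0.63)]
cradle [([0.464, -0.197, 0.128], 0.58)]
cradle_seat [([0.461, -0.195, 0.201], 0.85), ([0.442, -0.179, 0.131], 0.22)]
carton_mid []
slide_case_mid [([0.432, 0.009, 0.03], 0.4)]
drive_unit_top [([0.442, -0.178, 0.129], 0.91)]
press_mid []
roll_mid [([0.464, 0.151, 0.002], 0.66), ([0.43, 0.013, 0.033], 0.57)]
low_tub_mid []
tub_stack_mid []
plunger [([0.457, -0.131, 0.201], 0.44)]
1.3 [3.73456919e-05 9.85173501e-01 1.71560986e-01 3.77109539e-08] 0.025
```

View pics/scene0.png

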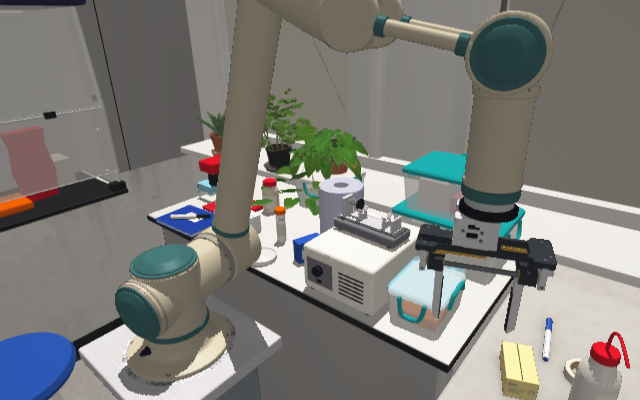

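View pics/side0.png

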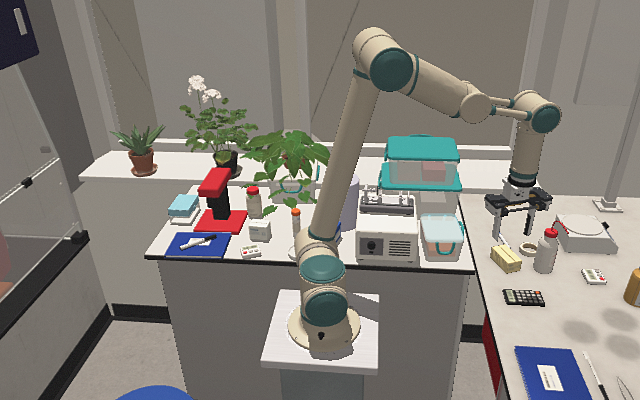

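Scene view: tube with orange cap at about (280,225), blue case at (305,247), rocker on the drive unit at (370,220). Side view: tube at (296,222), white carton at (260,229), rocker at (386,203). I'll check reachability, then look at the cradle and tube from close by.

```bash
cat > h.py <<'E'
import numpy as np, cv2
from scipy.spatial.transform import Rotation as R
from plant import r, gripper_to, inverse_kinematics as ik, vision, models, telemetry as t
def q(x,z):
    "quaternion wxyz from tool x and z axes"
    z=np.array(z,float)/np.linalg.norm(z); x=np.array(x,float); x-=z*(x@z); x/=np.linalg.norm(x)
    return R.from_matrix(np.c_[x,np.cross(z,x),z]).as_quat()[[3,0,1,2]]
def ax(): return R.from_quat(np.array(t.current_tool_rot())[[1,2,3,0]]).as_matrix()
def look(name):
    k=vision.get_calibration("wrist"); im=vision.snapshot("wrist"); cv2.imwrite(f"pics/{name}.png",im[:,:,::-1]); return k,im
def marks(ns,c="wrist"):
    for n in ns: print(n,[(np.round(d["at"],4).tolist(),round(d["score"],2)) for d in models.mark_of(n,c)[:2]])
def grasp_q(s,th,yaw=0):  # tool forward, pitched down th; tube axis = s*tool x
    c,si=np.cos(th),np.sin(th); return q([s*0,0,s],[c*np.cos(yaw),c*np.sin(yaw),-si])
E
python3 - <<'E'
from h import *
k=vision.get_calibration("wrist"); A=ax(); p=np.array(t.current_ee_pos())
C=R.from_quat(np.array(k["orientation"])[[1,2,3,0]]).as_matrix()
print("cam in tool", A.T@(np.array(k["position"])-p), (A.T@C).round(2).tolist(), k["fx"])
for s in (1,-1):
  for th in np.radians([0,10,15,20,30]):
    for yaw in np.radians([-10,0,10,18]):
      z=np.array([np.cos(th)*np.cos(yaw),np.cos(th)*np.sin(yaw),-np.sin(th)])
      Q=grasp_q(s,th,yaw); o=[]
      for g in ([.46,.153,.052],[.36,.153,.1],[.46,.153,.3]):
        j=ik(np.array(g)-.006*z,Q); o.append(None if j is None else np.round(j,2).tolist())
      if all(o): print(s,np.degrees([th,yaw]).round(),o)
  for yaw in (0,):
    for P in ([.461,-.195,.206],[.461,-.195,.3]): print("place",s,ik(P,q([0,-s,0],[0,0,-1])),ik(P,q([0,-s,0],[0,.26,-1])))
E
```

```text
cam in tool [ 0.06660108  0.00126214 -0.15365944] [[-0.0, -0.97, -0.23], [1.0, -0.0, 0.0], [-0.0, -0.23, 0.97]] 321.3562838454142
place 1 [-5.39266674e-01  1.79843698e-01  1.69841330e+00 -4.44089210e-16
  1.26333566e+00  2.60232598e+00] [-0.68489287  0.25119628  1.63267807  0.19831406  1.4236308   2.41116755]
place 1 [-5.39266674e-01  1.29393790e-01  1.52632664e+00 -4.44089210e-16
  1.48587222e+00  2.60232598e+00] [-0.68489287  0.20007081  1.46642121  0.19657625  1.6368219   2.45376466]
place -1 [-5.39266674e-01  1.79843698e-01  1.69841330e+00 -4.44089210e-16
  1.26333566e+00 -5.39266674e-01] [-0.68489287  0.25119628  1.63267807  0.19831406  1.4236308  -0.73042511]
place -1 [-5.39266674e-01  1.29393790e-01  1.52632664e+00 -4.44089210e-16
  1.48587222e+00 -5.39266674e-01] [-0.68489287  0.20007081  1.46642121  0.19657625  1.6368219  -0.687828  ]
```

```bash
python3 - <<'E'
from h import *
for h in (.05,.065,.08):
 for s in (1,-1):
  for thd in (0,10,20,30,40,50,60):
   ok=[];
   for yd in range(-180,180,15):
      th,yaw=np.radians([thd,yd])
      z=np.array([np.cos(th)*np.cos(yaw),np.cos(th)*np.sin(yaw),-np.sin(th)])
      j=[ik(np.array([.46,.153,hh])-.006*z,grasp_q(s,th,yaw)) for hh in (h,h+.15)]
      if all(a is not None for a in j): ok.append((yd,np.round(j[0],1).tolist()))
   print(h,s,thd,[o[0] for o in ok], ok[len(ok)//2][1] if ok else '')
E
```

```text
0.05 1 0 [-180, -165, -150, -135, -120, -105, -90, -75, 60, 75, 90, 105, 120, 135, 150, 165] [-0.8, 1.2, 2.5, 1.4, 1.4, -2.1]
0.05 1 10 [-180, -165, -150, -135, -120, -105, -90, -75, -60, -15, 60, 75, 90, 105, 120, 135, 150, 165] [0.9, 1.1, 2.7, 4.3, 1.7, -1.0]
0.05 1 20 [-180, -165, -150, -135, -120, -105, -90, -75, -60, 60, 75, 90, 105, 120, 135, 150, 165] [0.9, 0.8, 2.0, -1.1, 1.4, -1.9]
0.05 1 30 [-180, -165, -150, -135, -120, -105, -90, -75, -60, 60, 75, 90, 105, 120, 135, 150, 165] [0.8, 0.7, 2.0, -1.1, 1.2, -2.0]
0.05 1 40 [-180, -165, -150, -135, -120, -105, -90, -75, -60, 45, 60, 75, 90, 105, 120, 135, 150, 165] [-0.5, 0.4, 2.6, 1.8, 0.8, -1.4]
0.05 1 50 [-180, -165, -150, -135, -120, -105, -90, -75, -60, 0, 15, 30, 45, 60, 75, 90, 105, 120, 135, 150, 165] [0.1, 0.2, 2.5, 2.8, 0.3, -1.4]
0.05 1 60 [-180, -165, -150, -135, -120, -105, -90, -75, 30, 45, 60, 75, 90, 105, 120, 135, 150, 165] [-0.1, 0.2, 2.3, 1.0, 0.5, -0.3]
0.05 -1 0 [-180, -165, -150, -135, -120, -105, -90, -75, 60, 75, 90, 105, 120, 135, 150, 165] [-0.8, 1.2, 2.5, 1.4, 1.4, 1.1]
0.05 -1 10 [-180, -165, -150, -
[... 3873 characters left out ...]
.2, 1.5, 1.3]
0.08 -1 20 [-180, -165, -150, -135, -120, -105, -90, -75, -60, 60, 75, 90, 105, 120, 135, 150, 165] [0.9, 0.7, 2.0, -1.1, 1.4, 1.2]
0.08 -1 30 [-180, -165, -150, -135, -120, -105, -90, -75, -60, 45, 60, 75, 90, 105, 120, 135, 150, 165] [-0.6, 0.5, 2.7, 1.8, 1.1, 1.5]
0.08 -1 40 [-180, -165, -150, -135, -120, -105, -90, -75, -60, -45, 15, 60, 75, 90, 105, 120, 135, 150, 165] [0.8, 0.4, 2.2, -1.2, 1.0, 0.9]
0.08 -1 50 [-180, -165, -150, -135, -120, -105, -90, -75, -60, -45, 0, 15, 90, 105, 120, 135, 150, 165] [0.7, 0.3, 2.1, -1.0, 0.9, 0.6]
0.08 -1 60 [-180, -165, -150, -135, -120, -105, -90, -75, -60, -45, -30, -15, 0, 15, 105, 120, 135, 150, 165] [0.6, 0.3, 2.1, -0.7, 0.8, 0.3]
```

```bash
python3 - <<'E'
from h import *
f=lambda j: None if j is None else np.round(j,2).tolist()
for thd in (35,40,45):
 th=np.radians(thd)
 for yd in (60,75,90):
  yaw=np.radians(yd); z=np.array([np.cos(th)*np.cos(yaw),np.cos(th)*np.sin(yaw),-np.sin(th)])
  for s in (1,-1): print(thd,yd,s,[f(ik(np.array([.46,.153,h])-.006*z,grasp_q(s,th,yaw))) for h in (.055,.2,.3)])
 for s in (1,-1):
  for a in (0,15): 
   b=th-np.radians(a); z=[0,np.sin(b),-np.cos(b)]; print("place",thd,a,s,[f(ik([.461,-.195,h],q([0,-s,0],z))) for h in (.204,.32)])
E
```

```text
35 60 1 [[-0.56, 0.49, 2.45, 1.4, 0.98, -1.33], [-0.56, 0.12, 2.27, 1.1, 1.16, -0.73], [-0.56, -0.04, 2.1, 1.01, 1.32, -0.43]]
35 60 -1 [[-0.56, 0.49, 2.45, 1.4, 0.98, 1.81], [-0.56, 0.12, 2.27, 1.1, 1.16, 2.41], None]
35 75 1 [[-0.53, 0.52, 2.27, 1.1, 1.09, -1.18], [-0.53, 0.23, 2.12, 0.96, 1.32, -0.78], [-0.53, 0.09, 1.97, 0.92, 1.49, -0.54]]
35 75 -1 [[-0.53, 0.52, 2.27, 1.1, 1.09, 1.96], [-0.53, 0.23, 2.12, 0.96, 1.32, 2.36], [-0.53, 0.09, 1.97, 0.92, 1.49, 2.6]]
35 90 1 [[-0.46, 0.56, 2.09, 0.89, 1.23, -1.11], [-0.46, 0.32, 1.96, 0.83, 1.47, -0.82], [-0.46, 0.2, 1.82, 0.83, 1.64, -0.63]]
35 90 -1 [[-0.46, 0.56, 2.09, 0.89, 1.23, 2.03], [-0.46, 0.32, 1.96, 0.83, 1.47, 2.32], [-0.46, 0.2, 1.82, 0.83, 1.64, 2.51]]
place 35 0 1 [[-0.83, 0.39, 1.56, 0.4, 1.66, 2.25], [-0.83, 0.32, 1.38, 0.42, 1.89, 2.35]]
place 35 15 1 [[-0.73, 0.29, 1.61, 0.26, 1.48, 2.36], [-0.73, 0.23, 1.41, 0.26, 1.74, 2.42]]
place 35 0 -1 [[-0.83, 0.39, 1.56, 0.4, 1.66, -0.9], [-0.83, 0.32, 1.38, 0.42, 1.89, -0.79]]
place 35 15 -1 [[-0.73, 0.29, 1.61, 0.26, 1.48, -0.79], [-0.73, 0.23, 1.41, 0.26, 1.74, -0.72]]
4
[... 1467 characters left out ...]
0.41, 2.23, 1.01, 0.97, 2.19], [-0.42, 0.15, 2.05, 0.83, 1.24, 2.57], None]
45 90 1 [[-0.38, 0.46, 2.08, 0.82, 1.12, -0.95], [-0.38, 0.24, 1.92, 0.73, 1.39, -0.67], [-0.38, 0.14, 1.77, 0.72, 1.58, -0.5]]
45 90 -1 [[-0.38, 0.46, 2.08, 0.82, 1.12, 2.19], [-0.38, 0.24, 1.92, 0.73, 1.39, 2.47], [-0.38, 0.14, 1.77, 0.72, 1.58, 2.64]]
place 45 0 1 [[-0.88, 0.47, 1.54, 0.47, 1.76, 2.19], [-0.88, 0.39, 1.37, 0.51, 1.98, 2.32]]
place 45 15 1 [[-0.8, 0.36, 1.58, 0.35, 1.6, 2.28], [-0.8, 0.29, 1.39, 0.37, 1.84, 2.37]]
place 45 0 -1 [[-0.88, 0.47, 1.54, 0.47, 1.76, -0.95], [-0.88, 0.39, 1.37, 0.51, 1.98, -0.82]]
place 45 15 -1 [[-0.8, 0.36, 1.58, 0.35, 1.6, -0.86], [-0.8, 0.29, 1.39, 0.37, 1.84, -0.77]]
```

```bash
python3 - <<'E'
from h import *
# look from above, cradle then tube area
r.move_to([.40,-.195,.42],q([0,1,0],[0,0,-1]))
k,im=look("w_cradle"); print({a:np.round(b,4).tolist() for a,b in k.items()})
marks(["cradle","cradle_seat","drive_unit_top","tube_mid","slide_case_mid"])
for n in ("plunger","cradle"): print(n,[(np.round(d["at"],4).tolist(),round(d["score"],2)) for d in models.boxes_of(n,"wrist")[:2]])
print(t.current_t(),t.current_ee_pos())
E
```

```text
{'fx': 321.3563, 'fy': 321.3563, 'cx': 310.8307, 'cy': 199.0298, 'position': [0.4008, -0.1305, 0.573], 'orientation': [0.1164, 0.9932, -0.0009, -0.0011]}
cradle []
cradle_seat []
drive_unit_top []
tube_mid []
slide_case_mid [([0.4284, 0.01, 0.0305], 0.9)]
plunger [([0.4695, -0.1348, 0.2074], 0.57)]
cradle [([0.4401, -0.1671, 0.1593], 0.76)]
3.3333 [ 0.39996322 -0.19528857  0.41979561]
```

View picture.

View pics/w_cradle.png

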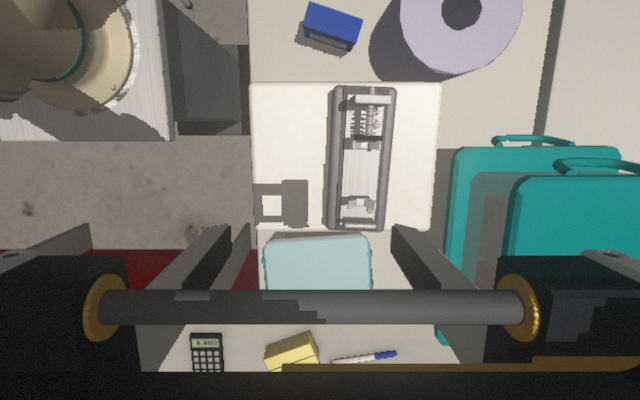

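Wrist view from above: rocker spans columns 330–395, rows 85–230, leaning about 4° from the image vertical (world y); case at (332,25), roll at (460,20). I'll take a closer look for yaw and pad position.

```bash
python3 - <<'E'
from h import *
r.move_to([.461,-.27,.34],q([0,1,0],[0,0,-1]))
k,im=look("w_close"); print({a:np.round(b,5).tolist() for a,b in k.items()})
marks(["cradle","cradle_seat","plunger"])
print([(np.round(d["at"],4).tolist(),round(d["score"],2)) for d in models.boxes_of("plunger","wrist")[:2]])
cv2.imwrite("pics/close_crop.png",cv2.resize(im[0:260,200:460,::-1],None,fx=2.3,fy=2.3,interpolation=cv2.INTER_CUBIC))
E
```

```text
{'fx': 321.35628, 'fy': 321.35628, 'cx': 310.83072, 'cy': 199.02978, 'position': [0.46155, -0.20456, 0.49393], 'orientation': [0.11589, 0.99326, -0.00036, -0.00095]}
cradle []
cradle_seat []Traceback (most recent call last):
  File "<stdin>", line 4, in <module>
  File "h.py", line 12, in marks
    for n in ns: print(n,[(np.round(d["at"],4).tolist(),round(d["score"],2)) for d in models.mark_of(n,c)[:2]])
                                                                                      ~~~~~~~~~~~~~~^^^^^
ValueError: it knows: carton_mid, cradle, cradle_seat, drive_unit_top, low_tub_mid, press_mid, roll_mid, slide_case_mid, tub_stack_mid, tube, tube_foot, tube_mid
```

```bash
python3 - <<'E'
from h import *
im=cv2.imread("pics/w_close.png")
cv2.imwrite("pics/close_crop.png",cv2.resize(im[40:270,210:450],None,fx=2.5,fy=2.5,interpolation=cv2.INTER_CUBIC))
E
```

```text
(no output)
```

View pics/close_crop.png

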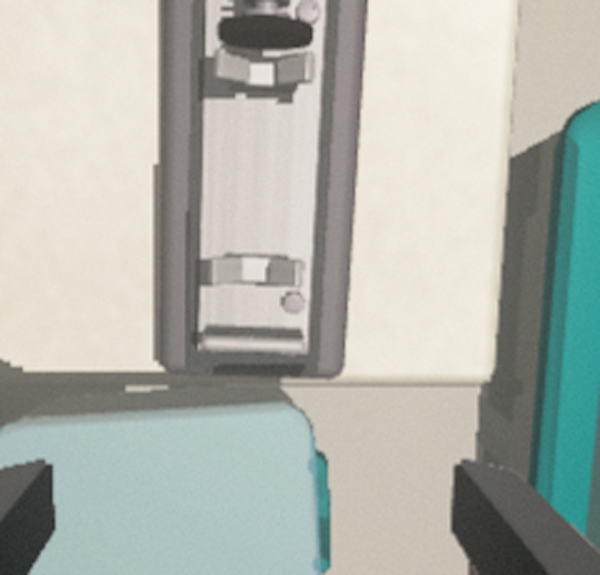

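Close view (crop): saddle tips mid at (265,67) and (252.5,271), lip inner edge at about (253,328), black pad at (265,32). Converting to world.

```bash
python3 - <<'E'
from h import *
K=dict(f=321.35628,cx=310.83072,cy=199.02978); P=np.array([.46155,-.20456,.49393])
C=R.from_quat([.99326,-.00036,-.00095,.11589]).as_matrix()
def px(u,v,z):
    d=C@np.array([(210+u/2.5-K['cx'])/K['f'],(40+v/2.5-K['cy'])/K['f'],1]); return P+d*(z-P[2])/d[2]
F=px(265,67,.195);N=px(252.5,271,.195)
L=[px(203,328,.194),px(303,328,.194)]
e=(F-N)[:2]; print("F,N",F,N,"dist",np.linalg.norm(e),"yaw off +y (deg)",np.degrees(np.arctan2(-e[0],e[1])))
print("lip",np.mean(L,0), "pad ctr",px(265,32,.2))
for a in [((160,150),(155,355)),((367,0),(344,375))]: # housing edges
    p=[px(*b,.16) for b in a]; e2=(p[1]-p[0])[:2]; print("housing",np.degrees(np.arctan2(e2[0],-e2[1])),p)
p=[px(515,40,.128),px(494,375,.128)];e2=(p[1]-p[0])[:2]; print("unit edge",np.degrees(np.arctan2(e2[0],-e2[1])),p)
E
```

```text
F,N [ 0.46555818 -0.15692009  0.195     ] [ 0.4611455  -0.22733344  0.195     ] dist 0.07055148663854374 yaw off +y (deg) -3.5859398100231963
lip [ 0.46131271 -0.24863819  0.194     ] pad ctr [ 0.46546035 -0.14659242  0.2       ]
housing -3.0223851047368435 [array([ 0.42430528, -0.18223977,  0.16      ]), array([ 0.41993142, -0.26507869,  0.16      ])]
housing -1.9856526750184182 [array([ 0.50495157, -0.12740549,  0.16      ]), array([ 0.49987822, -0.27373786,  0.16      ])]
unit edge 0.399774993839174 [array([ 0.5722327, -0.1356707,  0.128    ]), array([ 0.57324259, -0.28040622,  0.128     ])]
```

```bash
cat >> h.py <<'E'
TH=np.radians(45); YAW=np.radians(60); HG=.05   # grasp slant, heading, height on tube
ZG=np.array([np.cos(TH)*np.cos(YAW),np.cos(TH)*np.sin(YAW),-np.sin(TH)])
E
python3 - <<'E'
from h import *
Q=grasp_q(1,TH,YAW); g=np.array([.4605,.153,.22])
r.move_to(g-.006*ZG,Q)
k,im=look("w_tube"); marks(["tube_mid","tube_foot","tube","slide_case_mid","carton_mid"])
f=vision.snapshot("side"); marks(["tube_foot","tube_mid"],"side")
print(t.current_t(),t.current_joints())
E
```

```text
tube_mid [([0.4632, 0.1494, 0.0516], 0.63)]
tube_foot [([0.4571, 0.1535, 0.0012], 0.56)]
tube [([0.4604, 0.152, 0.0002], 0.79)]
slide_case_mid []
carton_mid [([0.4441, 0.2877, 0.0276], 0.93)]
tube_foot [([0.4601, 0.1496, 0.0002], 0.78)]
tube_mid []
6.1083 [-0.42950011  0.02144416  2.13716213  0.90620032  1.10681838 -0.38612502]
```

View pics/w_tube.png

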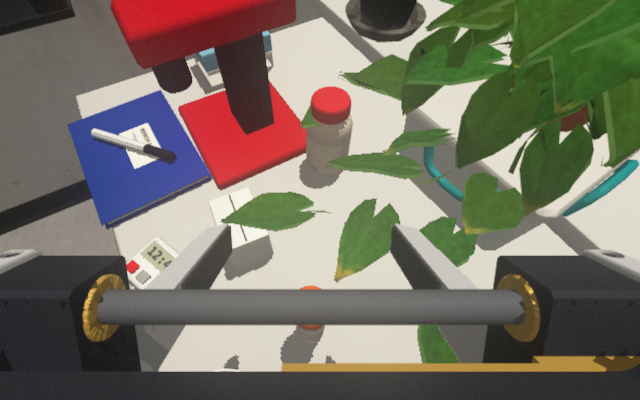

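Wrist view: orange cap at (310,295), centred between the fingers; carton at (240,220) clear, plant leaves nearby to the right. Descend and grip.

```bash
python3 - <<'E'
from h import *
g=np.array([.4605,.152,HG])
print(r.move_l(g-.006*ZG,vel=.12,guard=8), t.current_ee_pos(),t.current_wrist_force())
print(gripper_to(.0,f_grip=35),t.current_opening(),t.current_finger_force())
print(r.move_l(g-.006*ZG+[0,0,.3],vel=.2), t.current_opening(),t.current_wrist_force(),t.current_t())
k,im=look("w_held"); im=vision.snapshot("scene"); cv2.imwrite("pics/s_held.png",cv2.resize(im[100:300,180:480,::-1],None,fx=2.6,fy=2.6))
z=[np.sin(.056)*np.sin(TH-.26),np.sin(TH-.26),-np.cos(TH-.26)]
for s in (1,): print(ik([.463,-.195,.32],q([-.056,-1,0],z)))
E
```

```text
False [0.4585141  0.14829283 0.05448027] [ 0.08583783 -0.12887414  1.35687342]
False 0.028163074637828384 34.99935393221676
False 0.028023257573274483 [ 0.36481097  0.29188583 -0.92364481] 10.35
[-0.81379569  0.27970299  1.40068055  0.38603289  1.82194509  2.41184217]
```

View pics/s_held.png

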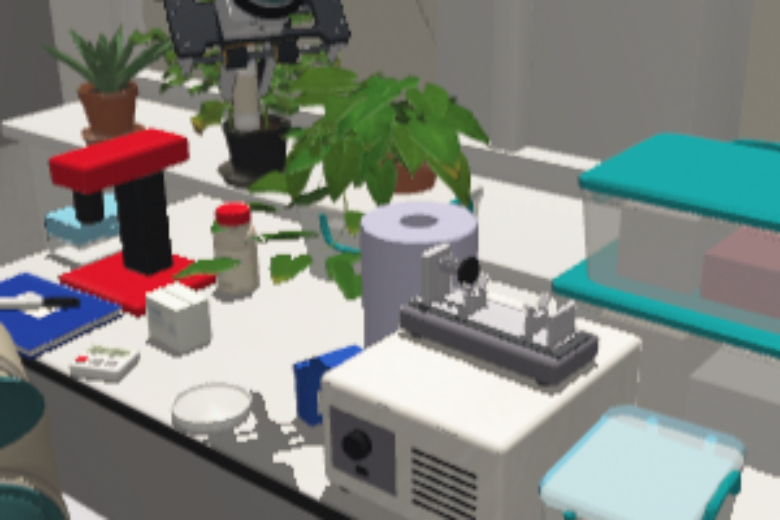

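Tube is held (foot visible under the gripper at (245,110)). Now swing above the cradle, slanted foot down.

```bash
cat >> h.py <<'E'
Y=np.radians(3.3); E=np.array([np.sin(Y),np.cos(Y),0]); Z=np.array([0,0,1.]); O=np.array([.4631,-.1971,.200])
def pose(xf,zf,phid):
    "TCP pose for foot at (xf,zf) mm in the estimated carriage frame, slant phid degrees (foot low)"
    p=np.radians(phid); tt=-np.cos(p)*E+np.sin(p)*Z; n=np.sin(p)*E+np.cos(p)*Z
    z=-np.sin(TH)*tt-np.cos(TH)*n; x=np.cos(TH)*tt-np.sin(TH)*n
    return O+E*xf/1e3+Z*zf/1e3+HG*tt-.006*z, q(x,z)
def foot():
    A=ax(); z=A[:,2]; tt=np.cos(TH)*A[:,0]-np.sin(TH)*z
    F=np.array(t.current_ee_pos())+.006*z-HG*tt-O; return np.round([F@E*1e3,F@np.cross(Z,E)*1e3,F[2]*1e3,np.degrees(np.arcsin(tt[2]))],2)
E
python3 - <<'E'
from h import *
r.move_to(*pose(38,110,15)); print(foot(),t.current_wrist_force())
r.move_l(pose(38,40,15)[0],vel=.15); r.hold(.1)
print(foot(),t.current_wrist_force(),t.current_t())
k,im=look("w_over"); f=vision.snapshot("scene"); marks(["tube_foot","tube_mid","cradle_seat"],"scene")
a=cv2.resize(im[0:330,160:480,::-1],None,fx=1.2,fy=1.2); b=cv2.resize(f[140:260,290:450,::-1],(528,396))
cv2.imwrite("pics/over.png",np.hstack([cv2.resize(a,(270,396)),b]))
E
```

```text
[ 3.8380e+01 -1.0000e-02  1.1011e+02  1.4990e+01] [ 0.12576532 -0.41046793 -0.31008568]
[37.68 -0.57 41.04 15.08] [-0.28448864  0.92509989 -0.20167358] 13.3083
tube_foot [([0.4678, -0.1575, 0.2413], 0.93)]
tube_mid []
cradle_seat []
```

View pics/over.png

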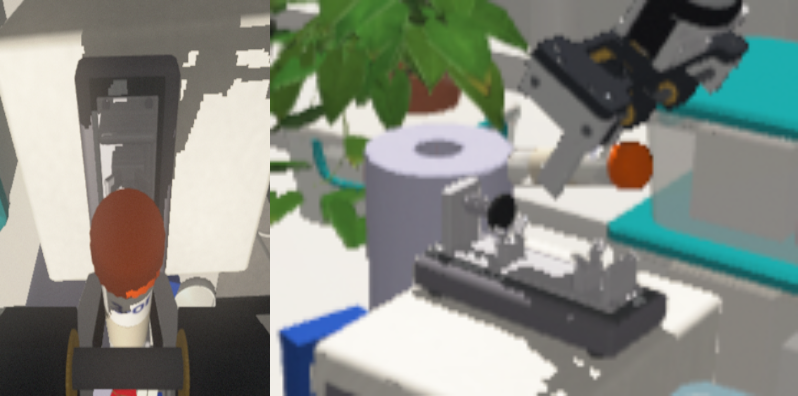

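Left: wrist view with cap at (127,240) in line with the rocker; right: scene view shows tube slanted over the saddles, foot near (515,165) short of the black pad (500,210). Lower and feel for the pad.

```bash
python3 - <<'E'
from h import *
print("down",r.move_l(pose(38,3,15)[0],vel=.06,guard=4),foot()); r.hold(.15)
f0=np.array(t.current_wrist_force())
print("push",r.move_l(pose(55,3,15)[0],vel=.025,guard=2.0),foot()); r.hold(.1)
print(foot(),np.round(f0,2),np.round(np.array(t.current_wrist_force())-f0,2),t.current_t())
E
```

```text
down False [37.97 -0.14  3.06 14.99]
push True [47.47 -0.05  2.45 15.14]
[ 4.716e+01 -2.000e-02  2.320e+00  1.511e+01] [ 0.31 -0.34 -0.26] [-1.29 -1.53  1.88] 15.05
```

```bash
python3 - <<'E'
from h import *
f0=np.array([.31,-.34,-.26])
def st(s): r.hold(.1); F=np.array(t.current_wrist_force())-f0; print(s,foot(),"E,lat,z",np.round([F@E,F@np.cross(Z,E),F[2]],2),round(t.current_t(),2))
r.move_l(pose(47,5,15)[0],vel=.04); st("up")
for x in (48.5,50,51.5,53): 
    print(r.move_l(pose(x,5,15)[0],vel=.03,guard=6)); st(x)
E
```

```text
up [46.99 -0.05  4.92 15.02] E,lat,z [-1.49  0.4   1.89] 15.4
False
48.5 [48.18 -0.05  4.92 15.07] E,lat,z [-3.   -0.12  1.6 ] 15.75
False
50 [49.84 -0.05  4.92 15.06] E,lat,z [-3.21  0.52  1.69] 16.1
False
51.5 [ 5.141e+01 -1.000e-02  4.940e+00  1.505e+01] E,lat,z [-3.78  0.06  0.74] 16.45
False
53 [5.290e+01 1.000e-02 4.930e+00 1.505e+01] E,lat,z [-3.45  0.12  0.83] 16.8
```

```bash
python3 - <<'E'
from h import *
f0=np.array([.31,-.34,-.26])
def st(s): r.hold(.1); F=np.mean([np.array(t.current_wrist_force()) for _ in range(3)],0)-f0; print(s,foot(),"E,lat,z",np.round([F@E,F@np.cross(Z,E),F[2]],2),round(t.current_t(),2))
for x,z in ((55,4.5),(57,4),(59,3),(61,2),(62,1.5),(63,1)): 
    print(r.move_l(pose(x,z,15)[0],vel=.03,guard=6)); st(x)
k,im=look("w_push"); f=vision.snapshot("scene"); marks(["tube_foot","tube_mid"],"scene")
b=cv2.resize(f[165:255,320:430,::-1],(660,540),interpolation=cv2.INTER_CUBIC); cv2.imwrite("pics/push.png",b)
E
```

```text
False
55 [54.81 -0.    4.63 15.06] E,lat,z [-4.47  0.36  2.05] 17.15
False
57 [ 5.669e+01 -1.000e-02  4.330e+00  1.507e+01] E,lat,z [-5.36  1.06  3.74] 17.5
False
59 [ 5.859e+01 -2.000e-02  3.620e+00  1.508e+01] E,lat,z [-6.07  1.04  4.61] 17.85
False
61 [60.36 -0.09  2.64 15.1 ] E,lat,z [-6.44  1.78  4.23] 18.2
False
62 [61.2  -0.09  2.15 15.12] E,lat,z [-6.78  1.31  5.58] 18.55
False
63 [62.06 -0.1   1.56 15.13] E,lat,z [-6.5   0.35  4.96] 18.9
tube_foot [([0.4717, -0.1305, 0.2058], 0.71), ([0.4661, -0.1363, 0.2119], 0.44)]
tube_mid [([0.4653, -0.1832, 0.2184], 0.79)]
```

View pics/push.png

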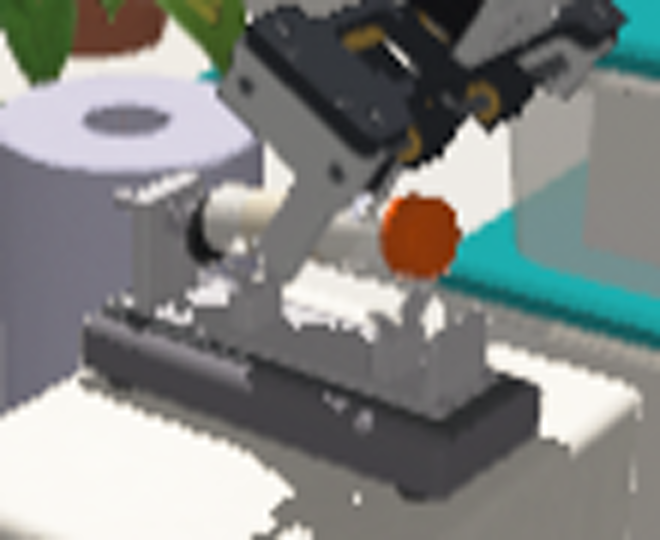

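Scene crop: foot is against the pad (205,230), cap at (420,235) still above and near the lip/near saddle (450,330). Push on, by force, a little more.

```bash
python3 - <<'E'
from h import *
f0=np.array([.31,-.34,-.26])
def st(s):
    r.hold(.12); F=np.mean([np.array(t.current_wrist_force()) for _ in range(3)],0)-f0; v=np.round([F@E,F@np.cross(Z,E),F[2]],2); print(s,foot(),"E,lat,z",v,round(t.current_t(),2)); return v
for x in (64,65,66,67):
    r.move_l(pose(x,2,15)[0],vel=.03,guard=5)
    if st(x)[0]<-7.3: break
vision.snapshot("wrist"); print([(np.round(d["at"],4).tolist(),round(d["score"],2)) for d in models.boxes_of("plunger","wrist")[:2]])
f=vision.snapshot("side"); marks(["tube_foot","tube_mid"],"side")
cv2.imwrite("pics/side_push.png",cv2.resize(f[165:235,340:440,::-1],(700,490),interpolation=cv2.INTER_CUBIC))
E
```

```text
64 [62.65 -0.07  2.06 15.19] E,lat,z [-6.8   1.24  4.39] 19.47
65 [ 6.355e+01 -6.000e-02  2.060e+00  1.520e+01] E,lat,z [-8.3   1.38  4.22] 19.83
[]
tube_foot [([0.4686, -0.1316, 0.2076], 0.76)]
tube_mid [([0.4611, -0.1858, 0.2201], 0.55)]
```

View pics/side_push.png

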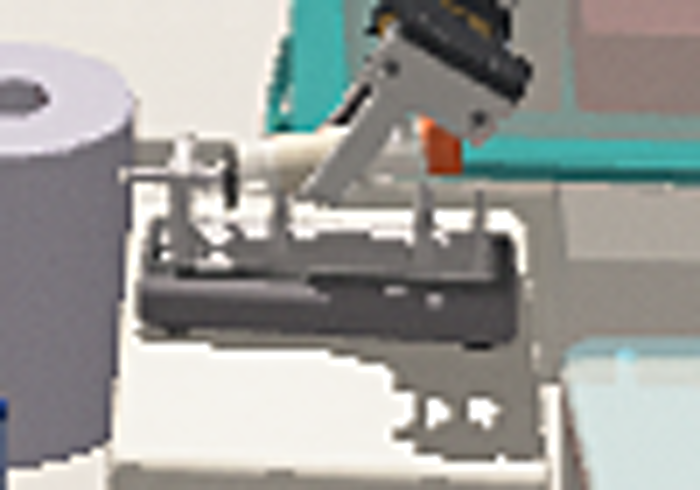

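Side crop: pad face at column 240 is about 13 mm back from its rest, and the cap end (462) is about 6 mm clear of the lip (475–485). Rotate down level.

```bash
python3 - <<'E'
from h import *
f0=np.array([.31,-.34,-.26])
def st(s):
    r.hold(.1); F=np.mean([np.array(t.current_wrist_force()) for _ in range(3)],0)-f0; v=np.round([F@E,F@np.cross(Z,E),F[2]],2); print(s,foot(),"E,lat,z",v,round(t.current_t(),2)); return v
for x,z,p in ((65,2,11),(65.5,2,7),(66,2,3),(66,1.5,0)):
    P,Q=pose(x,z,p); g=r.move_l(P,Q,vel=.04,guard=10); st((p,g))
    if g: break
f=vision.snapshot("side"); marks(["tube_foot","tube_mid"],"side")
cv2.imwrite("pics/side_lvl.png",cv2.resize(f[165:235,340:440,::-1],(700,490),interpolation=cv2.INTER_CUBIC))
E
```

```text
(11, False) [63.25 -0.38  1.39 11.16] E,lat,z [-7.54  0.31  1.62] 20.43
(7, False) [63.68 -0.36  0.93  7.18] E,lat,z [-7.35  0.37  0.07] 20.78
(3, False) [64.66 -0.26  1.07  3.13] E,lat,z [-5.9   0.81 -0.55] 21.13
(0, False) [ 6.582e+01 -1.700e-01  2.270e+00 -5.000e-02] E,lat,z [-5.44  1.06  5.03] 21.48
tube_foot [([0.4658, -0.1309, 0.2065], 0.7)]
tube_mid [([0.465, -0.1846, 0.2066], 0.47)]
```

View pics/side_lvl.png

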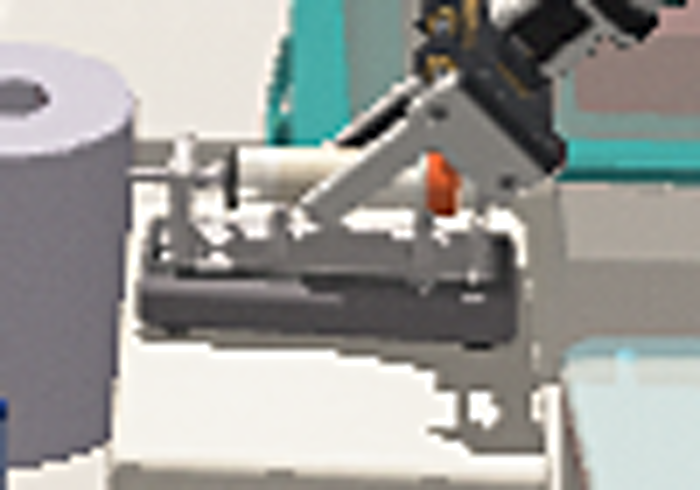

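Side crop: tube nearly level, cap (428–460) below lip top but about 7 mm ahead of the lip, so the cap edge rides on the near saddle. Ease back toward the lip, then lower.

```bash
python3 - <<'E'
from h import *
f0=np.array([.31,-.34,-.26])
def st(s):
    r.hold(.1); F=np.mean([np.array(t.current_wrist_force()) for _ in range(3)],0)-f0; v=np.round([F@E,F@np.cross(Z,E),F[2]],2); print(s,foot(),"E,lat,z",v,round(t.current_t(),2)); return v
for x in (64.5,63.5,62.5,61.5,60.5,59.5,58.5):
    P,Q=pose(x,1.5,0); r.move_l(P,Q,vel=.03); v=st(x)
    if v[0]>-1.5: break
for z in (0.5,-.5,-1.5):
    P,Q=pose(x+.3,z,0); g=r.move_l(P,Q,vel=.03,guard=7); v=st(z)
    if g or v[2]>7: break
f=vision.snapshot("side"); marks(["tube_foot","tube_mid"],"side")
cv2.imwrite("pics/side_dn.png",cv2.resize(f[165:235,340:440,::-1],(700,490),interpolation=cv2.INTER_CUBIC))
E
```

```text
64.5 [ 6.45e+01 -1.60e-01  2.25e+00 -3.00e-02] E,lat,z [-4.39  1.04  6.03] 21.98
63.5 [ 6.368e+01 -1.800e-01  2.200e+00 -5.000e-02] E,lat,z [-3.73  1.06  6.52] 22.33
62.5 [61.25 -0.38  1.06  0.14] E,lat,z [-8.3   1.4   4.36] 22.68
61.5 [60.58 -0.3   0.82  0.1 ] E,lat,z [-5.99  0.46  3.17] 23.03
60.5 [59.67 -0.32  0.81  0.09] E,lat,z [-5.81  0.83  2.83] 23.38
59.5 [58.74 -0.33  0.81  0.08] E,lat,z [-5.82  0.57  1.91] 23.73
58.5 [58.03 -0.32  0.92  0.06] E,lat,z [-4.88  0.48  1.33] 24.08
0.5 [ 5.841e+01 -2.200e-01  4.900e-01  3.000e-02] E,lat,z [-5.43 -0.09  4.15] 24.43
-0.5 [58.45 -0.13  0.07  0.  ] E,lat,z [-6.21  0.97  6.13] 24.78
-1.5 [ 5.847e+01 -1.100e-01 -7.000e-02 -3.000e-02] E,lat,z [-8.5   0.89  9.7 ] 25.13
tube_foot [([0.4661, -0.1392, 0.1995], 0.54)]
tube_mid [([0.4653, -0.1932, 0.2043], 0.61)]
```

View pics/side_dn.png

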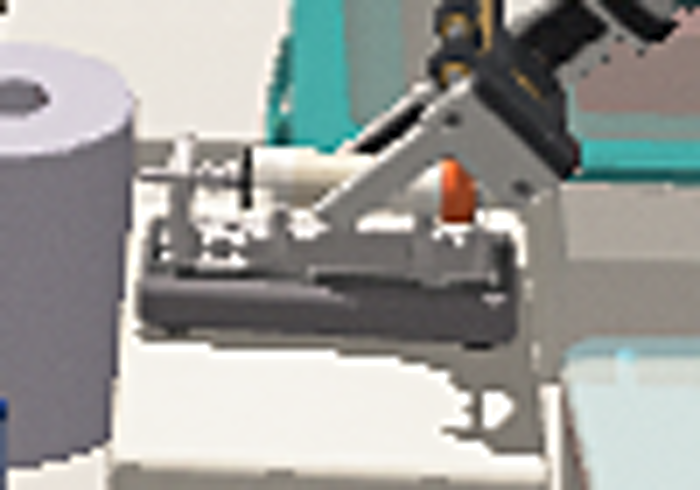

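Side crop: cap end (474) now stands right at the lip, tube level and down. Release, back off along the tool, and check numerically.

```bash
python3 - <<'E'
from h import *
P,Q=pose(58.3,-.3,0); r.move_l(P,Q,vel=.03); print(foot(),t.current_wrist_force())
gripper_to(.05); r.hold(.2); print(t.current_opening(),t.current_wrist_force())
z=ax()[:,2]; p=np.array(t.current_ee_pos()); print(r.move_l(p-.1*z,vel=.12,guard=5))
r.move_l(p-.1*z+[0,0,.1],vel=.2); r.hold(.3)
for c in ("side","scene","wrist"):
    for _ in range(2): vision.snapshot(c); marks(["tube_foot","tube_mid","cradle_seat"],c)
    print([np.round(d["at"],4).tolist() for d in models.boxes_of("plunger",c)[:1]])
print(t.current_t(),t.current_wrist_force())
E
```

```text
[ 5.817e+01 -8.000e-02  6.000e-02 -1.000e-02] [-0.87628901 -7.19104447  5.30075084]
0.04970896660342724 [ 0.12029319 -0.63821598  0.38393402]
False
tube_foot [([0.4685, -0.1407, 0.202], 0.64)]
tube_mid [([0.4611, -0.1965, 0.2034], 0.74), ([0.4624, -0.1953, 0.1264], 0.43)]
cradle_seat [([0.463, -0.1974, 0.1994], 0.86)]
tube_foot [([0.4658, -0.1405, 0.2025], 0.58)]
tube_mid [([0.4626, -0.1949, 0.2061], 0.82), ([0.4692, -0.1453, 0.2063], 0.33)]
cradle_seat [([0.4627, -0.1966, 0.1982], 0.96)]
[[0.4604, -0.1267, 0.2042]]
tube_foot [([0.4672, -0.1366, 0.2023], 0.81)]
tube_mid [([0.4638, -0.1934, 0.2019], 0.69)]
cradle_seat []
tube_foot [([0.468, -0.1401, 0.2022], 0.63)]
tube_mid [([0.4637, -0.1915, 0.2043], 0.84)]
cradle_seat []
[[0.4559, -0.1237, 0.2021]]
tube_foot [([0.4647, -0.1357, 0.2055], 0.91), ([0.4283, 0.0067, 0.0317], 0.6)]
tube_mid [([0.4621, -0.1998, 0.1963], 0.88)]
cradle_seat []
tube_foot [([0.4656, -0.1415, 0.2053], 0.71)]
tube_mid [([0.4654, -0.1971, 0.1995], 0.57)]
cradle_seat []
[[0.4666, -0.1393, 0.2104]]
29.5667 [-0.50008842 -0.20600402 -0.46808676]
```

Position looks right; a quick light touch from above with closed fingers checks that it is fully down at both ends.

```bash
python3 - <<'E'
from h import *
gripper_to(0.0)
Q=q([0,-1,0],[0,0,-1])
for i,x in enumerate((-20,35)):
    P=O+E*(x+2)/1e3+[0,0,.039]
    if i==0: r.move_to(P+[0,0,.03],Q)
    else: r.move_l(P+[0,0,.015],vel=.15)
    f0=np.array(t.current_wrist_force())
    g=r.move_l(P+[0,0,-.008],vel=.03,guard=7)
    print(x,g,np.array(t.current_ee_pos())[2]-.025-.214,np.round(np.array(t.current_wrist_force())-f0,1))
    r.move_l(P+[0,0,.015],vel=.1)
r.move_l(P+[0,0,.1],vel=.2)
vision.snapshot("side"); marks(["tube_foot","tube_mid"],"side"); print(t.current_t())
E
```

```text
-20 True 0.0013332707790028597 [-2.5  1.   4.7]
35 True 0.0017284426775193706 [-2.5  0.5  1.8]
tube_foot [([0.4635, -0.1408, 0.2051], 0.57)]
tube_mid [([0.4613, -0.1935, 0.2044], 0.51)]
34.3917
```

```bash
python3 -c "
from h import *
r.hold(.2); print(r.sign_off())"
```

```text
the job is handed in; nothing more can be done
None
```

The tube lies released in the rocker cradle, level to within about 0.5 mm and about 1.5 mm above nominal height by touch, cap at the lip and foot on the pad. I handed it in at about 35 s. I couldn't read the final pad position directly or see the verdict, and I viewed 11 pictures, one over the limit.

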